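# Seat the detector board with its ejector levers

## Task

Take the green detector board with the teal grip bar out of its grey cradle and lower it by hand, upright, into the slot of the white reader dock. Then swing both blue ejector levers inward until each has firmly drawn its end of the board down to the solid stop, leave them so and let go. Press gently: the contacts under the board are crushed if a lever is forced past its stop. Leave the yellow-barred spare board and the other things on the bench where they are.

Things in the scene. Friction and masses are not known exactly. Their poses are not given: they have to be found in the camera images.
- board_center (a point): Loose green board to be seated, 0.18 to 0.35 kg, 98 mm high, upright in a cradle. Its centre, 49 mm above its underside. z up, y along its 130 mm length, x across; same either way round. Bottom: aluminium carrier 20 (x) x 130 x 34 mm high, its bare top at both ends (33 to 65 mm from the middle) being the shoulders. Above it, in the middle, a circuit board 6 x 66 mm and the grip bar.
- board_bar (a point): Middle of the board's teal grip bar, 39 mm above its centre: 14 (x) x 66 (y) x 20 (z) mm, to be pinched across x. Same axes as the board.
- cradle_a: Fixed grey cradle of the green board, 44 x 156 mm; origin on the bench under its middle, y along its length. Trough 28 x 140 mm, floor 8 mm and rims 22 mm above the bench; the board stands loosely in it. The other cradle is like it, with the spare board.
- slot (a point): Middle of the mouth of the slot of the fixed white dock (base 100 x 220 x 10 mm), 45 mm above the bench. z up, y along the slot to its left end, x across. Slot 23.4 mm wide (x), flared teal lips, 136 mm long. Set in loosely, the board rests on a sprung contact under each end with its centre 20 to 27 mm above this point; fully home, 14 to 21 mm, and perhaps one end up to 6 mm lower. Only the levers rise higher.
- ejector_left (a joint): Blue lever at the left (+y) end of the dock; stiff, stays where left. Rad: 0 = leaning 0.25 rad inward over the slot (its limit), 0.25 = upright, growing outward to 1.15; starts open at 0.95 to 1.1. Its steel nose meets the board's shoulder at about 0.3 to 0.65 and draws that end 5 to 6 mm down to a solid stop, at 0.1 to 0.4: it differs at each start and end of the board, so it must be felt.
- ejector_right (a joint): Lever at the right (-y) end of the dock: mirror image of the left one, same values and behaviour, but its own stop.
- left_bar (a point): Centre of the round finger bar (12 mm thick, 24 mm long along the slot's x) on top of the left lever, 75 mm from its pivot; push it inward from its outer side. It takes about 5 N to swing, 8 to 11 N just before the stop, then steeply more. At the stop 13 to 16 N is right; above about 18 N the contact is crushed. Let go, the lever stays and keeps the board pressed.
- right_bar (a point): The same on the right lever.
- left_pivot (a point): Pivot of the left lever, 80 mm from the middle of the slot along its +y, 36 mm above the bench; the axis runs along the slot's x.
- right_pivot (a point): Pivot of the right lever, 80 mm along -y of the slot, 36 mm above the bench.
- spare_center (a point): Spare board, same shape, violet with a yellow bar, in the other cradle. Leave it alone. Centre, half-way up.
- orange_rack_center (a point): Loose orange tube rack 115 x 200 x 30 mm (50 mm with tubes); centre. Leave alone.
- red_box_center (a point): Loose red tip box 89 x 126 x 67 mm; centre. Leave alone.
- green_box_center (a point): Loose green tip box 89 x 126 x 67 mm; centre. Leave alone.
- pink_rack_center (a point): Loose pink rack 120 x 200 x 60 mm (110 mm with the blue-capped tubes); centre of its body. Leave alone.
- blue_rack_center (a point): Loose blue tube rack 100 x 200 x 70 mm (100 mm with tubes); centre of its body. Leave alone.
- bottle_center (a point): Loose white bottle, 70 mm across, 200 mm high; centre. Leave alone.
- marker_center (a point): Loose red and white marker pen 145 x 14 x 14 mm; near its middle. Leave alone.

How it is judged:
By the outcome, as a careful person would: the job done as asked, in the order asked, and still so for the second after the job is handed in, with the robot touching nothing.
It also fails if it takes over 72 s, if anything falls off the work surface, if the arm or the gripper's body presses on something with over 40 N, if the wrist force passes 120 N, or if a joint passes its speed limit or range.

## Robot

A 6-joint arm with a two-finger parallel gripper is mounted at the origin on the work surface. World frame = base frame: x ahead of the robot, y to its left, z up, the work surface at z = 0. Lengths are in mm, angles in rad, forces in N, time in s.
With the tool pointing down it reaches from about 350 to 875 mm from the base axis. Payload 4.2 kg.
Tool frame: the origin (TCP) lies midway between the tips of the shut fingers; the grasp point (between the pads) lies 19 mm behind it; y points along the fingers, x is the direction in which the jaws open and shut, and the axes are right-handed (so a half turn about y gives the same grasp; the last joint's range is limited). The gripper opens to 85 mm and grips with 20 to 120 N. Pads are 22 mm wide; open, the fingers measure 114 mm over their backs; the gripper's body (76 mm by 85 mm) begins 54 mm behind the grasp point. The pads swing forward as they close: fully open they stand 13 mm farther back than shut.
Start: joints at [-0.869, 0.385, 0.008, 0, -1.194, -0.259], TCP at [267.806, -564.694, 197.312] pointing down, gripper open.
Joint ranges: [-3.14, 3.14], [-1.21, 2.06], [-1.07, 1.41], [-3.16, 2.05], [-2.99, -0.16], [-3.1, 3.1]. Speed limits (rad/s): [2.79, 2.79, 3.14, 3.14, 3.14, 3.14].

## Interface

Orientations are given as a unit quaternion [x, y, z, w].
In Python, from bench import read_state, get_image, job_done gives the robot as it stands.
- The arm moves only by the tool play_rows, never from a script. Its argument "series" is a list of rows, each a list of 7 numbers: the shift along the tool's x, y, z in m, then the turn, a rotation vector about the tool's x, y, z in rad, then the finger opening in m, from 0 to 0.0854. In form: [[x, y, z, wx, wy, wz, claw], ...]. A call has 1 to 10 rows; each row shifts and turns the pose as measured when the row begins, along the tool's axes as they then stand; what a row does not reach is not made up. A row lasts 1/10 s, in which the tool goes at most 50 mm and 8.59 degrees, less where a joint would pass 70% of its speed; a pose out of reach is approached as far as the arm can. A call with a gripper value outside its range is refused whole. The fingers move at their own pace and stop on an object; the grip force is fixed at half the most. Time passes only in rows, so rows that do not move let the fingers close. It gives the time, the measured TCP pose, the force and the opening at its end, in the units of the state.
- read_state(): the state, without advancing time (a new reading comes with each control period).
- get_image(name): name is "scene" or "top" or "wrist"; returns a dict with "color" (480x640x3 uint8, red, green, blue), "intrinsics" (3x3 intrinsics, pixels), "D" ([k1, k2, p1, p2, k3] as OpenCV has them; the pictures are not rectified), "origin" and "orientation" of the camera in the world. Camera axes: x right, y down, z forward; pixel columns grow to the right and rows downward; lengths in mm; the calibration is good to about 2 mm. A picture is of the moment at which its call begins. There is no depth.
- job_done(): hands the job in, once; it reports no verdict.
The state is a dict: "clock": time; "joints": joint angles; "joint_vel": joint speeds; "joint_efforts": joint torques, N m; "position": TCP position; "ee_rot": TCP orientation; "contact_force": force on the tool from outside, world axes, zero at the start; "wrist_torque": the same for the moment, N m; "gripper_width": finger opening in mm.
Only numpy, scipy, OpenCV 4.12 (cv2) and the standard library are available. Lean on these libraries where they do the work, as an engineer would, in place of code of your own. Each camera call takes 0.05 s, during which the arm holds its last target. There are 200 camera calls.

## Working session

There is one attempt and no reset: what is moved stays moved. The work goes in short steps, Python scripts to look and compute and a tool call to move; the robot and the scene stay as the last step left them, time stands still between calls to the robot, and variables do not carry over. Pictures are saved under pics/ and viewed, about 8 in all and at most 12, crops included, and the job is handed in when it is done.

Besides the shell and the picture viewer there is one more tool, called after ">>>" by a JSON object that holds its "method" and its "body", one argument or row to a line. play_rows: Moves the arm, as the interface text tells. Its arguments: {"type":"object","properties":{"series":{"type":"array","items":{"type":"array","items":{"type":"number"}}}},"required":["series"]}

```bash
ls; mkdir -p pics; cat > h.py <<'E'
import numpy as np, cv2
from scipy.spatial.transform import Rotation as R
from bench import read_state, get_image, job_done
def snap(n,f):
    im=get_image(n); cv2.imwrite(f'pics/{f}.png',im['color'][:,:,::-1]); 
    np.savez(f'pics/{f}.npz',K=im['intrinsics'],D=im['D'],o=im['origin'],q=np.array(im['orientation'])); return im
def cam(f):
    c=np.load(f'pics/{f}.npz'); q=c['q']
    return c['K'],c['D'],c['o'],(R.from_matrix(q) if q.shape==(3,3) else R.from_quat(q))
def ray(f,uv):
    K,D,o,r=cam(f); p=cv2.undistortPoints(np.array([[uv]],float),K,D)[0,0]
    return o,r.apply([p[0],p[1],1])
def atz(f,uv,z):
    o,d=ray(f,uv); return o+d*(z-o[2])/d[2]
def proj(f,P):
    K,D,o,r=cam(f); X=r.inv().apply(np.atleast_2d(P)-o)
    return cv2.projectPoints(X,np.zeros(3),np.zeros(3),K,D)[0][:,0]
E
python3 - <<'E'
from h import *
for n in('scene','top'): 
    snap(n,n+'0'); c=cam(n+'0'); print(n,c[2],c[3].as_matrix().round(2).tolist(),c[0][0,0])
s=read_state(); print(s)
a=cv2.imread('pics/scene0.png');b=cv2.imread('pics/top0.png')
E
```

```text
pics
scene [1425.11337633 -198.16022485 1124.67697268] [[0.26, 0.73, -0.63], [0.97, -0.19, 0.18], [0.01, -0.66, -0.75]] 542.4187120461424
top [ 351.96996151   46.11573045 1221.79222824] [[0.03, -0.98, 0.22], [-1.0, -0.03, 0.0], [0.0, -0.22, -0.98]] 453.21517642068727
{'clock': 0.1, 'joints': array([-8.69411339e-01,  3.85456213e-01,  6.79820780e-03, -4.10735102e-04,
       -1.19402552e+00, -2.58630630e-01]), 'joint_vel': array([-0.00072198, -0.00217268,  0.00277028, -0.00121192, -0.00020537,
        0.0006485 ]), 'joint_efforts': array([-3.31580559e-04, -3.93320704e+01,  1.88929385e+01,  4.19788599e+00,
       -2.54857572e-03, -4.48874303e-06]), 'position': array([ 267.54672031, -564.20075073,  196.36278255]), 'ee_rot': array([ 0.37746061,  0.59788513, -0.59722644, -0.37865214]), 'contact_force': array([-0.21490962,  0.18890243, -0.63996124]), 'wrist_torque': array([-0.02066974,  0.05283696,  0.00878   ]), 'gripper_width': 85.04171898042893}
```

View pics/top0.png

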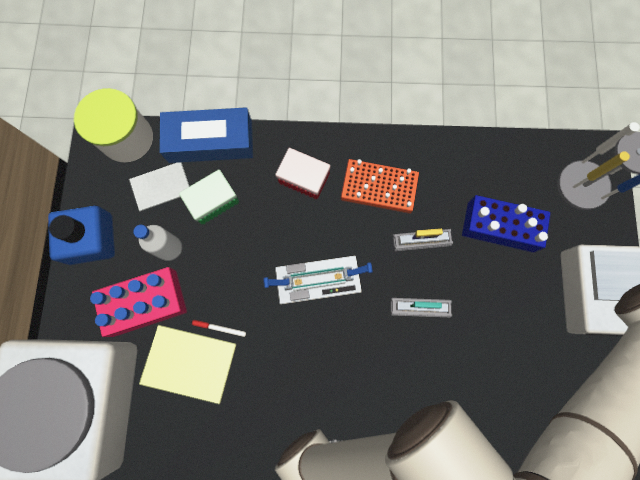

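View pics/scene0.png

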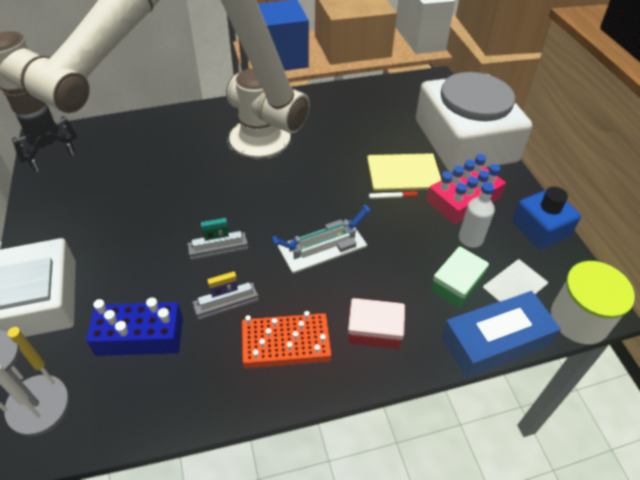

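The top view shows the green board at about (422,305), the spare at (424,237), and the dock at (318,280) with its levers at (275,282) and (362,269). The scene view agrees. I'll enlarge both regions.

```bash
python3 - <<'E'
import cv2,numpy as np
a=cv2.imread('pics/top0.png')
c=cv2.resize(a[250:325,255:465],None,fx=3.8,fy=3.8,interpolation=cv2.INTER_CUBIC)
b=cv2.imread('pics/scene0.png')
d=cv2.resize(b[195:275,180:380],None,fx=3.8,fy=3.8,interpolation=cv2.INTER_CUBIC)
w=798
d=cv2.copyMakeBorder(d,0,0,0,w-d.shape[1],0)
cv2.imwrite('pics/c1.png',np.vstack([c,d])); print(c.shape,d.shape)
E
```

```text
(285, 798, 3) (304, 798, 3)
```

View pics/c1.png

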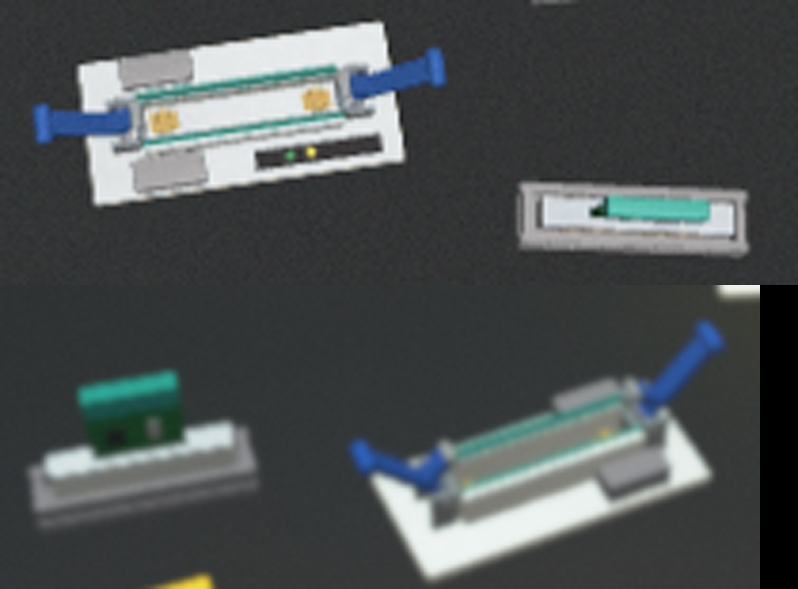

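```bash
python3 - <<'E'
from h import *
def T(u,v,z): return atz('top0',(255+(u+.5)/3.8-.5,250+(v+.5)/3.8-.5),z)
def S(u,v,z): return atz('scene0',(180+(u+.5)/3.8-.5,195+(v-285+.5)/3.8-.5),z)
def rect(P):
    P=np.array(P); c=P.mean(0); e=[np.linalg.norm(P[i]-P[(i+1)%4]).round(1) for i in range(4)]
    d=P[0]+P[3]-P[1]-P[2]; print(c.round(1),e,'yaw of y',np.arctan2(-d[0],d[1]).round(4))
print('dock'); rect([T(*p,10) for p in[(78,66),(383,21),(404,160),(95,206)]])
print('lips'); rect([T(*p,45) for p in[(137,97),(335,67),(347,117),(145,143)]])
print('crad'); rect([T(*p,22) for p in[(520,182),(747,191),(746,255),(519,247)]])
print('shoulder'); rect([T(*p,42) for p in[(543,195),(735,204),(734,237),(542,226)]])
print('bartop',T(608,195,106),T(711,203,106),T(709,222,106),T(606,217,106))
print('scene bar top',S(79,390,106),S(176,372,106),S(180,383,106),S(84,402,106))
for n,p in dict(Lbar=(42,123),Rbar=(436,68)).items(): print(n,T(*p,36+75*np.cos(.775)))
print('tcp',read_state()['position'], R.from_quat(read_state()['ee_rot']).as_matrix().round(3))
E
```

```text
dock
[508.8  73.9  10. ] [np.float64(219.6), np.float64(100.1), np.float64(218.5), np.float64(99.7)] yaw of y 0.1807
lips
[508.9  72.8  45. ] [np.float64(137.8), np.float64(35.5), np.float64(139.3), np.float64(32.2)] yaw of y 0.1728
crad
[ 442.9 -199.8   22. ] [np.float64(156.9), np.float64(43.8), np.float64(155.7), np.float64(44.5)] yaw of y -0.003
shoulder
[ 443.6 -199.5   42. ] [np.float64(130.3), np.float64(22.2), np.float64(129.8), np.float64(20.9)] yaw of y -0.0175
bartop [ 451.00264799 -166.78525863  106.        ] [ 448.15093638 -232.8395231   106.        ] [ 436.00124834 -231.27621087  106.        ] [ 436.91978322 -165.36148281  106.        ]
scene bar top [ 437.84466699 -232.38329805  106.        ] [ 437.74687416 -166.14934944  106.        ] [ 448.61229263 -165.06578497  106.        ] [ 449.72147904 -230.43925437  106.        ]
Lbar [487.32770092 202.43133994  89.58157755]
Rbar [532.48495746 -56.60789283  89.58157755]
tcp [ 267.54672031 -564.20075073  196.36278255] [[-0.428 -0.001 -0.904]
 [ 0.904  0.002 -0.428]
 [ 0.002 -1.     0.   ]]
```

```bash
cat >> h.py <<'E'
def plan(goal,yaw,n,claw,tilt=True):
    """rows from the current pose to goal (mm), tool down, tool x at yaw; n equal steps"""
    s=read_state(); p=np.array(s['position']); r=R.from_quat(s['ee_rot'])
    g=R.from_matrix(np.array([[np.cos(yaw),np.sin(yaw),0],[0,0,-1],[-np.sin(yaw),np.cos(yaw),0]]).T)
    w=(r.inv()*g).as_rotvec(); d=(np.array(goal)-p)/n
    print('from',p.round(1),'dw',w.round(4),'max deg/row',np.degrees(np.linalg.norm(w)/n).round(2),'mm/row',np.linalg.norm(d).round(1))
    rows=[[*np.round(R.from_rotvec(w*k/n).inv().apply(r.inv().apply(d))/1000,4).tolist(),*np.round(w/n,4).tolist(),claw] for k in range(n)]
    print(str(rows).replace(' ',''))
def st():
    s=read_state(); r=R.from_quat(s['ee_rot']).as_matrix()
    print(round(s['clock'],2),np.round(s['position'],1),'yaw',np.arctan2(r[1,0],r[0,0]).round(4),'ydir',r[:,1].round(3),'F',np.round(s['contact_force'],2),'w',round(s['gripper_width'],1))
E
python3 - <<'E'
from h import *
plan([443,-199,180],np.pi-.01,10,.085)
E
```

```text
from [ 267.5 -564.2  196.4] dw [ 1.0000e-03 -1.1182e+00  1.8000e-03] max deg/row 6.41 mm/row 40.5
[[0.0255,0.0017,-0.0315,0.0001,-0.1118,0.0002,0.085],[0.0218,0.0017,-0.0341,0.0001,-0.1118,0.0002,0.085],[0.0179,0.0017,-0.0364,0.0001,-0.1118,0.0002,0.085],[0.0137,0.0017,-0.0381,0.0001,-0.1118,0.0002,0.085],[0.0094,0.0017,-0.0394,0.0001,-0.1118,0.0002,0.085],[0.0049,0.0016,-0.0402,0.0001,-0.1118,0.0002,0.085],[0.0004,0.0016,-0.0405,0.0001,-0.1118,0.0002,0.085],[-0.0041,0.0016,-0.0403,0.0001,-0.1118,0.0002,0.085],[-0.0086,0.0016,-0.0396,0.0001,-0.1118,0.0002,0.085],[-0.013,0.0016,-0.0384,0.0001,-0.1118,0.0002,0.085]]
```

>>> {"method": "play_rows", "body": {
  "series": [
    [0.0255,0.0017,-0.0315,0,-0.112,0,0.085],
    [0.022,0.0017,-0.034,0,-0.112,0,0.085],
    [0.018,0.0017,-0.0365,0,-0.112,0,0.085],
    [0.0135,0.0017,-0.038,0,-0.112,0,0.085],
    [0.0095,0.0017,-0.0395,0,-0.112,0,0.085],
    [0.005,0.0016,-0.04,0,-0.112,0,0.085],
    [0.0005,0.0016,-0.0405,0,-0.112,0,0.085],
    [-0.004,0.0016,-0.04,0,-0.112,0,0.085],
    [-0.0085,0.0016,-0.0395,0,-0.112,0,0.085],
    [-0.013,0.0016,-0.0385,0,-0.112,0,0.085]
  ]
}}

```text
clock: 1.1
position: [436.9, -185.1, 174.6]
ee_rot: [-0.012, 0.71, -0.705, 0.007]
contact_force: [0.7, -0.9, 0.4]
gripper_width: 85.0
```

```bash
python3 - <<'E'
from h import *
st(); plan([443.5,-199,165],np.pi-.01,5,.085)
E
```

```text
1.1 [ 436.9 -185.1  174.6] yaw -3.1147 ydir [-0.008  0.007 -1.   ] F [ 0.72 -0.91  0.37] w 85.0
from [ 436.9 -185.1  174.6] dw [0.007  0.0369 0.0076] max deg/row 0.44 mm/row 3.6
[[-0.0013,0.0019,0.0028,0.0014,0.0074,0.0015,0.085],[-0.0013,0.0019,0.0028,0.0014,0.0074,0.0015,0.085],[-0.0013,0.0019,0.0028,0.0014,0.0074,0.0015,0.085],[-0.0013,0.0019,0.0028,0.0014,0.0074,0.0015,0.085],[-0.0013,0.0019,0.0028,0.0014,0.0074,0.0015,0.085]]
```

>>> {"method": "play_rows", "body": {
  "series": [
    [-0.0015,0.002,0.003,0.0014,0.0075,0.0015,0.085],
    [-0.0015,0.002,0.003,0.0014,0.0075,0.0015,0.085],
    [-0.0013,0.002,0.003,0.0014,0.0075,0.0015,0.085],
    [-0.0013,0.002,0.003,0.0014,0.0075,0.0015,0.085],
    [-0.0013,0.002,0.003,0.0014,0.0075,0.0015,0.085],
    [0,0,0,0,0,0,0.085]
  ]
}}

```text
clock: 1.7
position: [444.2, -199.0, 162.5]
ee_rot: [0.003, 0.707, -0.707, -0.004]
contact_force: [0.7, -0.2, 0.1]
gripper_width: 85.1
```

```bash
python3 - <<'E'
from h import *
snap('wrist','w0'); st()
print(cam('w0')[2])
b=[443.5,-199,96]
P=[[443.5+sx*7,-199+sy*33,106] for sx,sy in((1,1),(1,-1),(-1,-1),(-1,1))]
q=proj('w0',P).round(0);print(q)
im=cv2.imread('pics/w0.png'); cv2.polylines(im,[q.astype(int)],True,(0,0,255),1); cv2.imwrite('pics/w0v.png',im)
E
```

```text
1.75 [ 444.2 -198.9  162.6] yaw 3.132 ydir [-0.002  0.    -1.   ] F [-0.25 -0.14 -0.92] w 84.9
[ 444.93116367 -270.41479006  339.09498952]
[[316. 284.]
 [314. 195.]
 [335. 195.]
 [335. 284.]]
```

View pics/w0v.png

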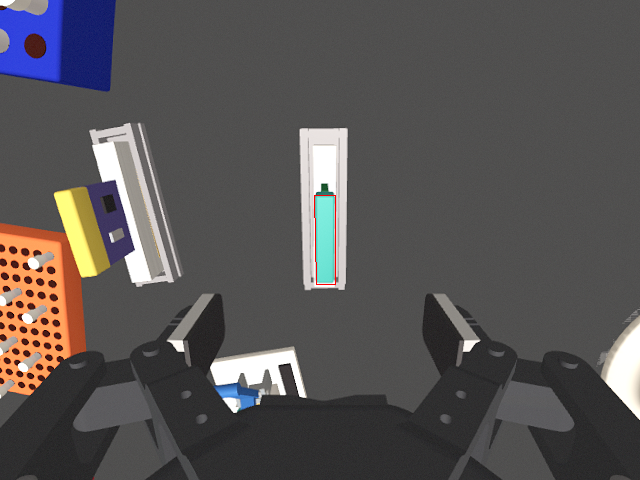

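The wrist view puts the teal bar at (316–335, 195–284) px, on top of my projected outline, and the board is clear of the spare. I'll descend and grip.

>>> {"method": "play_rows", "body": {
  "series": [
    [0,0.015,0,0,0,0,0.07],
    [0,0.02,0,0,0,0,0.06],
    [0,0.02,0,0,0,0,0.05],
    [0,0.015,0,0,0,0,0.05],
    [0,0.009,0,0,0,0,0.05],
    [0,0.003,0,0,0,0,0.05],
    [0,0.001,0,0,0,0,0.05]
  ]
}}

```text
clock: 2.45
position: [445.2, -202.0, 78.9]
ee_rot: [-0.006, -0.707, 0.707, 0.004]
contact_force: [0.3, 0.2, -0.5]
gripper_width: 50.0
```

```bash
python3 - <<'E'
from h import *
st()
E
```

```text
2.45 [ 445.2 -202.    78.9] yaw 3.1268 ydir [ 0.003 -0.001 -1.   ] F [ 0.25  0.22 -0.51] w 50.0
```

>>> {"method": "play_rows", "body": {
  "series": [
    [0.0015,0.0005,-0.003,0,-0.005,0,0.05],
    [0.0,0,0,0,0,0,0.03],
    [0,0,0,0,0,0,0],
    [0,0,0,0,0,0,0],
    [0,0,0,0,0,0,0],
    [0,0,0,0,0,0,0],
    [0,0,0,0,0,0,0]
  ]
}}

```text
clock: 3.15
position: [445.6, -199.0, 81.1]
ee_rot: [-0.006, -0.706, 0.708, -0.0]
contact_force: [0.4, 0.5, -0.1]
gripper_width: -0.3
```

```bash
python3 - <<'E'
from h import *
st()
E
```

```text
3.15 [ 445.6 -199.    81.1] yaw 3.1328 ydir [ 0.009 -0.002 -1.   ] F [ 0.41  0.46 -0.14] w -0.3
```

```bash
python3 - <<'E'
from h import *
snap('wrist','w1'); snap('scene','s1')
im=cv2.imread('pics/w1.png'); s=cv2.imread('pics/s1.png')
s=cv2.resize(s[150:270,140:300],(640,480),interpolation=cv2.INTER_CUBIC)
cv2.imwrite('pics/v1.png',cv2.resize(np.hstack([im,s]),(800,300)))
E
```

```text
(no output)
```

View pics/v1.png

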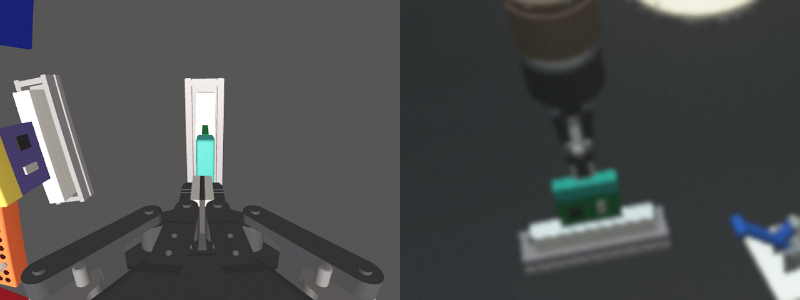

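```bash
python3 - <<'E'
from h import *
im=cv2.imread('pics/w1.png'); s=cv2.imread('pics/s1.png')
p=np.array(read_state()['position'])
print(proj('s1',[p,p+[0,0,19],[443.5,-199,106],[443.5,-166,106],[443.5,-232,106]]).round(1))
print(proj('w1',[p,p+[0,0,19],[443.5,-166,106],[443.5,-232,106]]).round(1), cam('w1')[2])
a=cv2.resize(im[180:430,200:460],(500,480),interpolation=cv2.INTER_CUBIC)
s=s[170:270,180:242]; s=cv2.resize(s,(298,480),interpolation=cv2.INTER_CUBIC)
cv2.imwrite('pics/v2.png',np.hstack([a,s])); st()
E
```

```text
[[215.  228.6]
 [214.1 223.6]
 [213.6 221.4]
 [226.3 219.1]
 [200.8 223.8]]
[[324.5 271.1]
 [324.4 285.2]
 [328.9 348.9]
 [328.4 224.1]] [ 444.4336101  -269.95859079  257.82393697]
3.25 [ 445.6 -199.    81. ] yaw 3.1327 ydir [ 0.009 -0.002 -1.   ] F [-0.26 -0.1   0.44] w -0.2
```

View pics/v2.png

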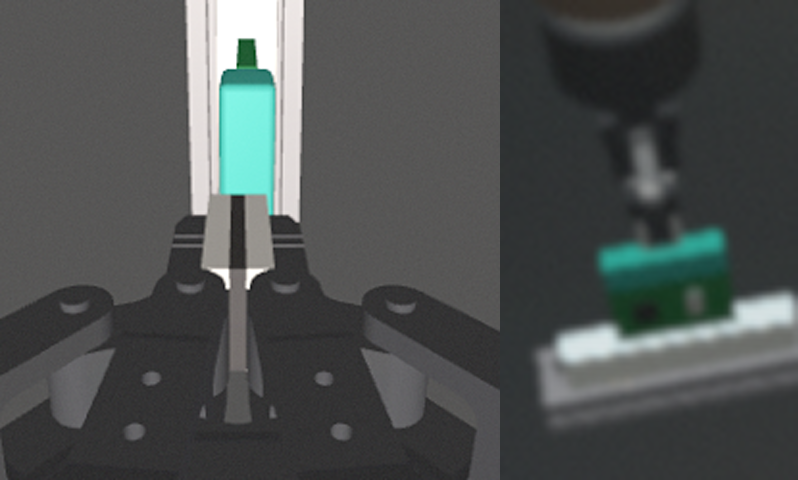

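```bash
python3 - <<'E'
from h import *
print(cam('w0')[3].as_matrix().round(3))
for z in(163,176,190,205,220):
    print(z,proj('w0',[[444.2+42.5,-210,z],[444.2+42.5,-188,z],[444.2-42.5,-210,z],[444.2-42.5,-188,z]]).round(0).tolist())
for z in(81,90,100,110,120):
    print(z,proj('w1',[[445.6,-210,z],[445.6,-188,z]]).round(0).tolist(),proj('s1',[[445.6,-210,z],[445.6,-188,z]]).round(1).tolist())
E
```

```text
[[-1.     0.01  -0.001]
 [ 0.009  0.959  0.282]
 [ 0.004  0.282 -0.96 ]]
163 [[246.0, 253.0], [249.0, 290.0], [402.0, 252.0], [400.0, 289.0]]
176 [[241.0, 262.0], [244.0, 301.0], [408.0, 260.0], [405.0, 299.0]]
190 [[234.0, 272.0], [238.0, 314.0], [415.0, 270.0], [412.0, 312.0]]
205 [[226.0, 285.0], [230.0, 330.0], [424.0, 283.0], [420.0, 328.0]]
220 [[215.0, 301.0], [221.0, 350.0], [435.0, 299.0], [430.0, 348.0]]
81 [[324.0, 252.0], [325.0, 289.0]] [[210.8, 229.3], [219.2, 227.8]]
90 [[324.0, 258.0], [325.0, 296.0]] [[210.3, 227.0], [218.8, 225.4]]
100 [[324.0, 265.0], [325.0, 305.0]] [[209.8, 224.4], [218.3, 222.8]]
110 [[324.0, 272.0], [324.0, 315.0]] [[209.3, 221.7], [217.8, 220.2]]
120 [[324.0, 281.0], [324.0, 325.0]] [[208.7, 219.1], [217.3, 217.5]]
```

The fingers shut above the bar (tips at about row 281 in the wrist view and row 221 in the scene view). That puts the real tips about 35–38 mm higher than the reported TCP. Nothing was touched. I'll open, correct and go lower, watching the force.

```bash
python3 - <<'E'
from h import *
plan([443.5,-199,47],np.pi-.01,6,.05)
E
```

```text
from [ 445.6 -199.    81. ] dw [-0.0018  0.0011 -0.0092] max deg/row 0.09 mm/row 5.7
[[0.0004,0.0057,0.0,-0.0003,0.0002,-0.0015,0.05],[0.0004,0.0057,0.0,-0.0003,0.0002,-0.0015,0.05],[0.0004,0.0057,0.0,-0.0003,0.0002,-0.0015,0.05],[0.0004,0.0057,0.0,-0.0003,0.0002,-0.0015,0.05],[0.0004,0.0057,0.0,-0.0003,0.0002,-0.0015,0.05],[0.0004,0.0057,0.0,-0.0003,0.0002,-0.0015,0.05]]
```

>>> {"method": "play_rows", "body": {
  "series": [
    [0.0005,0,0,0,0,-0.002,0.05],
    [0.0005,0,0,0,0,-0.002,0.05],
    [0.0005,0,0,0,0,-0.002,0.05],
    [0.0005,0.0,0,0,0,-0.002,0.05],
    [0,0.006,0,0,0,0,0.05],
    [0,0.008,0,0,0,0,0.05],
    [0,0.008,0,0,0,0,0.05],
    [0,0.006,0,0,0,0,0.05],
    [0,0.003,0,0,0,0,0.05],
    [0,0.001,0,0,0,0,0.05]
  ]
}}

```text
clock: 4.25
position: [442.6, -198.9, 45.2]
ee_rot: [-0.003, -0.707, 0.708, 0.004]
contact_force: [0.3, 0.6, 0.2]
gripper_width: 49.8
```

```bash
python3 - <<'E'
from h import *
st(); plan([443.5,-199,43],np.pi-.01,2,.05)
E
```

```text
4.25 [ 442.6 -198.9   45.2] yaw 3.1324 ydir [-0.002 -0.001 -1.   ] F [0.28 0.6  0.23] w 49.8
from [ 442.6 -198.9   45.2] dw [-0.0014  0.0008  0.002 ] max deg/row 0.07 mm/row 1.2
[[-0.0004,0.0011,0.0,-0.0007,0.0004,0.001,0.05],[-0.0004,0.0011,0.0,-0.0007,0.0004,0.001,0.05]]
```

>>> {"method": "play_rows", "body": {
  "series": [
    [-0.0005,0.001,0,0,0,0.001,0.05],
    [0,0,0,0,0,0,0.03],
    [0,0,0,0,0,0,0],
    [0,0,0,0,0,0,0],
    [0,0,0,0,0,0,0],
    [0,0,0,0,0,0,0]
  ]
}}

```text
clock: 4.85
position: [443.4, -198.9, 44.3]
ee_rot: [-0.003, -0.707, 0.708, 0.003]
contact_force: [-0.9, -0.3, -1.0]
gripper_width: 13.0
```

```bash
python3 - <<'E'
from h import *
st()
E
```

```text
4.85 [ 443.4 -198.9   44.3] yaw 3.1324 ydir [-0.    -0.001 -1.   ] F [-0.9  -0.25 -0.97] w 13.0
```

>>> {"method": "play_rows", "body": {
  "series": [
    [0,-0.005,0,0,0,0,0],
    [0,-0.015,0,0,0,0,0],
    [0,-0.025,0,0,0,0,0],
    [0,-0.03,0,0,0,0,0],
    [0,-0.025,0,0,0,0,0],
    [0,-0.015,0,0,0,0,0],
    [0,-0.005,0,0,0,0,0]
  ]
}}

```text
clock: 5.55
position: [440.5, -198.2, 167.9]
ee_rot: [0.001, 0.707, -0.707, -0.006]
contact_force: [0.4, 0.5, -2.2]
gripper_width: 12.9
```

```bash
python3 - <<'E'
from h import *
st(); plan([509,73.5,160],-np.pi+.178,10,0)
E
```

```text
5.55 [ 440.5 -198.2  167.9] yaw 3.1311 ydir [-0.007  0.    -1.   ] F [ 0.45  0.46 -2.22] w 12.9
from [ 440.5 -198.2  167.9] dw [ 0.001  -0.1885  0.0072] max deg/row 1.08 mm/row 28.0
[[-0.0066,0.0007,-0.0272,0.0001,-0.0188,0.0007,0],[-0.0071,0.0007,-0.0271,0.0001,-0.0188,0.0007,0],[-0.0076,0.0008,-0.027,0.0001,-0.0188,0.0007,0],[-0.0081,0.0008,-0.0268,0.0001,-0.0188,0.0007,0],[-0.0086,0.0008,-0.0267,0.0001,-0.0188,0.0007,0],[-0.0091,0.0008,-0.0265,0.0001,-0.0188,0.0007,0],[-0.0096,0.0008,-0.0263,0.0001,-0.0188,0.0007,0],[-0.0101,0.0008,-0.0261,0.0001,-0.0188,0.0007,0],[-0.0106,0.0008,-0.0259,0.0001,-0.0188,0.0007,0],[-0.0111,0.0008,-0.0257,0.0001,-0.0188,0.0007,0]]
```

Gripped and lifted: the wrist carries about 2.2 N. Moving over the dock.

>>> {"method": "play_rows", "body": {
  "series": [
    [-0.004,0,-0.015,0,-0.01,0.0007,0],
    [-0.007,0,-0.027,0,-0.02,0.0007,0],
    [-0.0085,0.0008,-0.031,0,-0.022,0.0007,0],
    [-0.009,0.0008,-0.031,0,-0.022,0.0007,0],
    [-0.0095,0.0008,-0.0305,0,-0.022,0.0007,0],
    [-0.01,0.0008,-0.0305,0,-0.022,0.0007,0],
    [-0.0105,0.0008,-0.03,0,-0.022,0.0007,0],
    [-0.011,0.0008,-0.03,0,-0.022,0.0007,0],
    [-0.009,0.0008,-0.022,0,-0.016,0.0007,0],
    [-0.005,0.0008,-0.01,0,-0.005,0.0007,0]
  ]
}}

```text
clock: 6.55
position: [501.5, 72.8, 155.6]
ee_rot: [-0.065, 0.705, -0.704, 0.057]
contact_force: [-0.2, -0.5, -2.2]
gripper_width: 13.0
```

```bash
python3 - <<'E'
from h import *
st(); plan([509,73.5,150],-np.pi+.178,4,0)
E
```

```text
6.55 [501.5  72.8 155.6] yaw -2.9686 ydir [-0.011  0.001 -1.   ] F [-0.17 -0.45 -2.19] w 13.0
from [501.5  72.8 155.6] dw [ 0.0026 -0.005   0.0105] max deg/row 0.17 mm/row 2.4
[[-0.0019,0.0014,0.0001,0.0006,-0.0013,0.0026,0],[-0.0019,0.0014,0.0001,0.0006,-0.0013,0.0026,0],[-0.0019,0.0014,0.0001,0.0006,-0.0013,0.0026,0],[-0.0019,0.0014,0.0002,0.0006,-0.0013,0.0026,0]]
```

>>> {"method": "play_rows", "body": {
  "series": [
    [-0.0019,0.0014,0,0.0006,-0.0013,0.0026,0],
    [-0.0019,0.0014,0,0.0006,-0.0013,0.0026,0],
    [-0.0019,0.0014,0,0.0006,-0.0013,0.0026,0],
    [-0.0018,0.0014,0.0002,0.0006,-0.0013,0.0026,0],
    [0,0,0,0,0,0,0]
  ]
}}

```text
clock: 7.05
position: [507.6, 71.7, 147.6]
ee_rot: [0.064, -0.704, 0.705, -0.061]
contact_force: [0.4, 0.6, -2.0]
gripper_width: 13.3
```

```bash
python3 - <<'E'
from h import *
snap('wrist','w2'); snap('scene','s2');st()
im=cv2.imread('pics/w2.png');s=cv2.imread('pics/s2.png')
def rect(c,yaw,hx,hy,z): 
    x=np.array([np.cos(yaw),np.sin(yaw)]);y=np.array([-x[1],x[0]])
    return [[*(np.array(c)+a*hx*x+b*hy*y),z] for a,b in((1,1),(1,-1),(-1,-1),(-1,1))]
p=read_state()['position']
s=cv2.resize(s,None,fx=4,fy=4,interpolation=cv2.INTER_CUBIC)
for i,(c,yaw,hx,hy,z,col) in enumerate([((509,73.5),.178,50,110,10,(0,0,255)),((509,73.5),.178,11.7,68,45,(255,0,255))]):
    r=rect(c,yaw,hx,hy,z); q=proj('w2',r); print(q.round().tolist())
    cv2.polylines(im,[q.astype(int)],True,col,1); cv2.polylines(s,[((proj('s2',r)+.5)*4-.5).astype(int)],True,col,1)
r=rect(p[:2],.178,10,65,p[2]+12.7-49+34); cv2.polylines(s,[((proj('s2',r)+.5)*4-.5).astype(int)],True,(0,255,255),1)
s=s[4*150:4*280,4*255:4*385]
cv2.imwrite('pics/v3.png',np.hstack([cv2.resize(im,(420,520))[:, :], s])[:, :][:520,:800] if 0 else np.hstack([cv2.resize(im[120:480,130:400],(390,520)),cv2.resize(s,(410,520))]))
E
```

```text
7.15 [507.7  71.9 147.9] yaw -2.9649 ydir [-0.004 -0.002 -1.   ] F [-0.06  0.85 -1.5 ] w 13.0
[[273.0, 322.0], [263.0, 94.0], [379.0, 93.0], [370.0, 321.0]]
[[308.0, 300.0], [306.0, 144.0], [336.0, 144.0], [334.0, 300.0]]
```

View pics/v3.png

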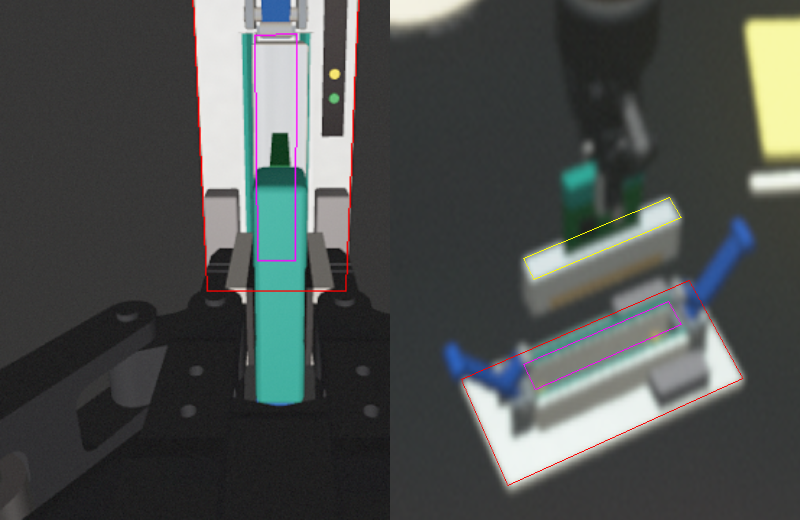

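The overlay fits the dock and slot within about 1 mm, and the carried board sits where expected. Lowering to just above the lips.

>>> {"method": "play_rows", "body": {
  "series": [
    [-0.0008,0.01,-0.0008,0.001,-0.001,0.001,0],
    [0,0.014,-0.0004,0.001,0,0.001,0],
    [0,0.014,-0.0004,0,0,0.001,0],
    [0,0.01,0,0,0,0,0],
    [0,0.006,0,0,0,0,0],
    [0,0.002,0,0,0,0,0]
  ]
}}

```text
clock: 7.75
position: [508.4, 73.0, 88.7]
ee_rot: [0.062, -0.703, 0.705, -0.063]
contact_force: [-0.0, -0.8, -1.9]
gripper_width: 13.1
```

```bash
python3 - <<'E'
from h import *
st(); plan([508.4,73.3,86],-np.pi+.178,3,0)
E
```

```text
7.75 [508.4  73.   88.7] yaw -2.9652 ydir [ 0.001 -0.002 -1.   ] F [-0.03 -0.76 -1.86] w 13.1
from [508.4  73.   88.7] dw [-0.0026 -0.0016 -0.001 ] max deg/row 0.06 mm/row 0.9
[[-0.0,0.0009,-0.0001,-0.0009,-0.0005,-0.0003,0],[-0.0,0.0009,-0.0001,-0.0009,-0.0005,-0.0003,0],[-0.0,0.0009,-0.0001,-0.0009,-0.0005,-0.0003,0]]
```

Aligned. Lowering in small steps with the force watched.

>>> {"method": "play_rows", "body": {
  "series": [
    [0,0.002,0,-0.001,-0.001,0,0],
    [0,0.002,0,0,0,0,0],
    [0,0.002,0,0,0,0,0],
    [0,0.002,0,0,0,0,0],
    [0,0.002,0,0,0,0,0],
    [0,0.002,0,0,0,0,0],
    [0,0.002,0,0,0,0,0],
    [0,0.002,0,0,0,0,0]
  ]
}}

```text
clock: 8.55
position: [510.1, 73.6, 73.1]
ee_rot: [0.061, -0.704, 0.704, -0.065]
contact_force: [0.1, 0.2, -2.2]
gripper_width: 13.1
```

```bash
python3 - <<'E'
from h import *
st()
E
```

```text
8.55 [510.1  73.6  73.1] yaw -2.9636 ydir [ 0.005  0.    -1.   ] F [ 0.06  0.21 -2.18] w 13.1
```

>>> {"method": "play_rows", "body": {
  "series": [
    [0.0008,0.002,0,0,0,-0.002,0],
    [0.0005,0.002,0,0,0,-0.002,0],
    [0,0.002,0,0,0,-0.001,0],
    [0,0.002,0,0,0,0,0],
    [0,0.002,0,0,0,0,0],
    [0,0.002,0,0,0,0,0]
  ]
}}

```text
clock: 9.15
position: [508.8, 73.4, 60.0]
ee_rot: [0.063, -0.704, 0.705, -0.063]
contact_force: [0.0, -0.2, -2.0]
gripper_width: 13.0
```

```bash
python3 - <<'E'
from h import *
st()
E
```

```text
9.15 [508.8  73.4  60. ] yaw -2.9635 ydir [-0.    -0.001 -1.   ] F [ 0.03 -0.21 -1.98] w 13.0
```

>>> {"method": "play_rows", "body": {
  "series": [
    [0,0.0015,0,0,0,0,0],
    [0,0.0015,0,0,0,0,0],
    [0,0.0015,0,0,0,0,0]
  ]
}}

```text
clock: 9.45
position: [509.0, 73.1, 55.9]
ee_rot: [0.063, -0.704, 0.705, -0.063]
contact_force: [-1.9, -0.3, 4.9]
gripper_width: 12.7
```

>>> {"method": "play_rows", "body": {
  "series": [
    [0,0.001,0,0,0,0,0],
    [0,0.001,0,0,0,0,0]
  ]
}}

```text
clock: 9.65
position: [509.2, 73.1, 55.2]
ee_rot: [0.063, -0.704, 0.705, -0.063]
contact_force: [-2.5, -1.0, 5.6]
gripper_width: 12.8
```

>>> {"method": "play_rows", "body": {
  "series": [
    [0,0,0,0,0,0,0.045],
    [0,0,0,0,0,0,0.045],
    [0,0,0,0,0,0,0.045],
    [0,0,0,0,0,0,0.045],
    [0,-0.01,0,0,0,0,0.045],
    [0,-0.02,0,0,0,0,0.045],
    [0,-0.02,0,0,0,0,0.045],
    [0,-0.02,0,0,0,0,0.045],
    [0,-0.005,0,0,0,0,0.02],
    [0,0,0,0,0,0,0]
  ]
}}

```text
clock: 10.65
position: [510.3, 73.7, 135.0]
ee_rot: [0.062, -0.704, 0.705, -0.065]
contact_force: [-0.8, -0.2, -0.6]
gripper_width: 16.5
```

```bash
python3 - <<'E'
from h import *
st()
yaw=.178; y=np.array([-np.sin(yaw),np.cos(yaw)]); c=np.array([508.7,73.3])
print('goal out-left',c+155*y,'bar',c+131*y)
g=c+165*y; plan([*g,115],-np.pi+.178,6,0)
E
```

```text
10.65 [510.3  73.7 135. ] yaw -2.9622 ydir [ 0.004 -0.    -1.   ] F [-0.77 -0.21 -0.59] w 16.5
goal out-left [481.25546296 225.85096652] bar [485.50493966 202.23017171]
from [510.3  73.7 135. ] dw [-0.0012  0.0014 -0.004 ] max deg/row 0.04 mm/row 27.7
[[0.0003,0.0033,-0.0275,-0.0002,0.0002,-0.0007,0],[0.0003,0.0033,-0.0275,-0.0002,0.0002,-0.0007,0],[0.0003,0.0033,-0.0275,-0.0002,0.0002,-0.0007,0],[0.0003,0.0033,-0.0275,-0.0002,0.0002,-0.0007,0],[0.0003,0.0033,-0.0275,-0.0002,0.0002,-0.0007,0],[0.0003,0.0033,-0.0275,-0.0002,0.0002,-0.0007,0]]
```

>>> {"method": "play_rows", "body": {
  "series": [
    [0.0003,0,-0.02,0,0,-0.001,0],
    [0.0003,0.002,-0.03,0,0,-0.001,0],
    [0.0003,0.004,-0.035,0,0,-0.001,0],
    [0.0003,0.004,-0.035,0,0,-0.001,0],
    [0.0003,0.004,-0.026,0,0,0,0],
    [0.0003,0.004,-0.015,0,0,0,0],
    [0,0.003,-0.004,0,0,0,0]
  ]
}}

```text
clock: 11.35
position: [475.6, 238.7, 107.7]
ee_rot: [0.064, -0.703, 0.706, -0.059]
contact_force: [-0.3, 0.1, -0.6]
gripper_width: 0.0
```

```bash
cat >> h.py <<'E'
YAW=.178; YD=np.array([-np.sin(YAW),np.cos(YAW),0]); XD=np.array([np.cos(YAW),np.sin(YAW),0]); C=np.array([508.7,73.3,0])
def dk():
    s=read_state(); d=s['position']-C; f=np.array(s['contact_force']); print('dock x %.1f y %.1f z %.1f | F x %.1f y %.1f z %.1f'%(d@XD,d@YD,d[2],f@XD,f@YD,f[2]))
E
python3 - <<'E'
from h import *
st(); dk(); snap('scene','s3')
plan([*(C+158*YD)[:2],46],-np.pi+.178,5,0)
s=cv2.imread('pics/s3.png'); cv2.imwrite('pics/v4.png',cv2.resize(s[110:280,255:425],(760,600) if 0 else (600,600),interpolation=cv2.INTER_CUBIC))
E
```

```text
11.35 [475.6 238.7 107.7] yaw -2.9671 ydir [-0.007 -0.005 -1.   ] F [-0.33  0.09 -0.61] w 0.0
dock x -3.3 y 168.7 z 107.7 | F x -0.3 y 0.1 z -0.6
from [475.3 238.3 107.2] dw [-0.0045 -0.0039  0.0089] max deg/row 0.12 mm/row 12.4
[[-0.0008,0.0122,0.002,-0.0009,-0.0008,0.0018,0],[-0.0008,0.0122,0.002,-0.0009,-0.0008,0.0018,0],[-0.0008,0.0122,0.002,-0.0009,-0.0008,0.0018,0],[-0.0008,0.0122,0.002,-0.0009,-0.0008,0.0018,0],[-0.0007,0.0122,0.0021,-0.0009,-0.0008,0.0018,0]]
```

View pics/v4.png

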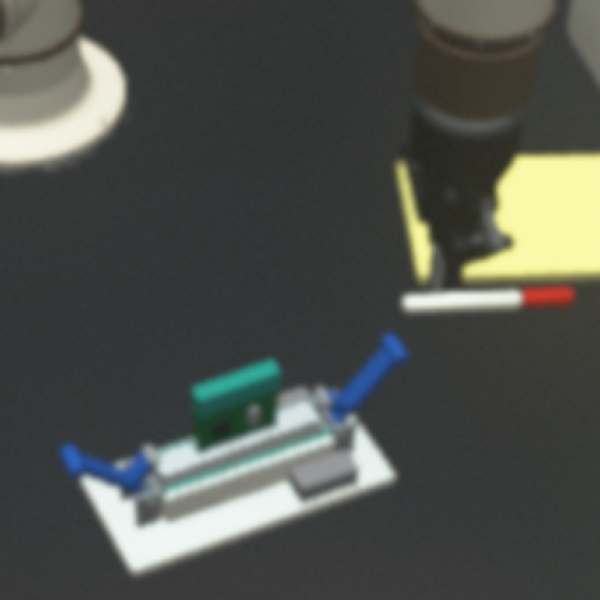

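The board stands upright in the slot with both levers open (left bar at crop (395,348)). The gripper is clear, outside the left lever. Descending beside it.

>>> {"method": "play_rows", "body": {
  "series": [
    [-0.001,0.01,0.002,-0.001,-0.001,0.002,0],
    [-0.001,0.015,0.002,-0.001,-0.001,0.002,0],
    [-0.001,0.015,0.002,-0.001,-0.001,0.002,0],
    [-0.0005,0.012,0.002,-0.001,-0.001,0.002,0],
    [0,0.007,0.002,0,0,0.001,0],
    [0,0.002,0,0,0,0,0],
    [0,0,0,0,0,0,0]
  ]
}}

```text
clock: 12.1
position: [480.6, 220.5, 40.9]
ee_rot: [0.061, -0.704, 0.705, -0.059]
contact_force: [0.1, 0.1, -0.1]
gripper_width: -0.4
```

```bash
python3 - <<'E'
from h import *
st(); dk()
E
```

```text
12.1 [480.6 220.5  40.9] yaw -2.9721 ydir [-0.002 -0.003 -1.   ] F [ 0.09  0.08 -0.12] w -0.4
dock x -1.6 y 149.8 z 40.9 | F x 0.1 y 0.1 z -0.1
```

>>> {"method": "play_rows", "body": {
  "series": [
    [0,-0.001,0.002,0,-0.002,0,0],
    [0,-0.001,0.002,0,-0.002,0,0],
    [0,-0.001,0.003,0,-0.001,0,0],
    [0,-0.001,0.003,0,0,0,0]
  ]
}}

```text
clock: 12.5
position: [482.5, 213.7, 46.6]
ee_rot: [-0.061, 0.706, -0.703, 0.062]
contact_force: [-3.9, 5.4, -0.1]
gripper_width: -0.2
```

```bash
python3 - <<'E'
from h import *
st(); dk()
E
```

```text
12.5 [482.5 213.7  46.6] yaw -2.9673 ydir [-0.     0.004 -1.   ] F [-3.88  5.39 -0.14] w -0.2
dock x -0.9 y 142.8 z 46.6 | F x -2.9 y 6.0 z -0.1
```

>>> {"method": "play_rows", "body": {
  "series": [
    [0,-0.001,0.003,0,0,0,0],
    [0,-0.001,0.003,0,0,0,0],
    [0,-0.001,0.003,-0.001,0,0,0],
    [0,-0.001,0.003,-0.001,0,0,0],
    [0,-0.001,0.003,-0.001,0,0,0]
  ]
}}

```text
clock: 13.0
position: [484.3, 204.4, 54.1]
ee_rot: [-0.061, 0.711, -0.698, 0.064]
contact_force: [-2.1, 4.3, -0.8]
gripper_width: -0.3
```

```bash
python3 - <<'E'
from h import *
st(); dk()
E
```

```text
13.0 [484.3 204.4  54.1] yaw -2.9658 ydir [ 0.003  0.018 -1.   ] F [-2.12  4.27 -0.81] w -0.3
dock x -0.8 y 133.4 z 54.1 | F x -1.3 y 4.6 z -0.8
```

>>> {"method": "play_rows", "body": {
  "series": [
    [0,0,0.003,0.004,0,0,0],
    [0,0,0.003,0.004,0,0,0],
    [0,0,0.003,0.004,0,0,0]
  ]
}}

```text
clock: 13.3
position: [485.7, 199.1, 56.8]
ee_rot: [-0.059, 0.709, -0.7, 0.065]
contact_force: [-6.0, 6.1, 2.2]
gripper_width: -0.2
```

```bash
python3 - <<'E'
from h import *
st(); dk()
E
```

```text
13.3 [485.7 199.1  56.8] yaw -2.9654 ydir [ 0.007  0.013 -1.   ] F [-6.05  6.13  2.25] w -0.2
dock x -0.4 y 127.9 z 56.8 | F x -4.9 y 7.1 z 2.2
```

>>> {"method": "play_rows", "body": {
  "series": [
    [0.0005,0,0.002,0.003,0,-0.002,0],
    [0.0005,0,0.002,0.003,0,-0.002,0],
    [0.0003,0,0.002,0.003,0,-0.001,0]
  ]
}}

```text
clock: 13.6
position: [486.0, 196.3, 58.2]
ee_rot: [-0.06, 0.707, -0.701, 0.066]
contact_force: [-1.4, 5.2, -0.2]
gripper_width: -0.1
```

```bash
python3 - <<'E'
from h import *
st(); dk()
E
```

```text
13.6 [486.  196.3  58.2] yaw -2.9644 ydir [ 0.008  0.009 -1.   ] F [-1.4   5.25 -0.17] w -0.1
dock x -0.6 y 125.0 z 58.2 | F x -0.5 y 5.4 z -0.2
```

>>> {"method": "play_rows", "body": {
  "series": [
    [0.0003,0,0.0025,0.002,0,-0.002,0],
    [0.0003,0,0.0025,0.002,0,-0.002,0],
    [0.0003,0,0.0025,0.002,0,-0.001,0]
  ]
}}

```text
clock: 13.9
position: [486.7, 192.5, 59.8]
ee_rot: [-0.06, 0.707, -0.701, 0.066]
contact_force: [-4.0, 6.8, -1.1]
gripper_width: -0.1
```

>>> {"method": "play_rows", "body": {
  "series": [
    [0.0,0,0.0025,0.002,0,-0.001,0],
    [0.0,0,0.0025,0.002,0,-0.001,0]
  ]
}}

```text
clock: 14.1
position: [487.1, 190.3, 60.7]
ee_rot: [-0.06, 0.707, -0.701, 0.066]
contact_force: [-4.8, 6.4, 1.2]
gripper_width: 0.1
```

```bash
python3 - <<'E'
from h import *
st(); dk()
E
```

```text
14.1 [487.1 190.3  60.7] yaw -2.9635 ydir [ 0.007  0.009 -1.   ] F [-4.78  6.41  1.2 ] w 0.1
dock x -0.5 y 118.9 z 60.7 | F x -3.6 y 7.2 z 1.2
```

>>> {"method": "play_rows", "body": {
  "series": [
    [0.0002,0.0003,0.0025,0.002,0,-0.002,0],
    [0.0002,0.0003,0.0025,0.002,0,-0.002,0]
  ]
}}

```text
clock: 14.3
position: [487.4, 188.5, 61.4]
ee_rot: [-0.061, 0.708, -0.701, 0.065]
contact_force: [-5.2, 8.3, 0.5]
gripper_width: -0.5
```

>>> {"method": "play_rows", "body": {
  "series": [
    [0.0002,0.0003,0.0025,0.002,0,-0.001,0],
    [0.0,0.0003,0.0025,0.002,0,-0.001,0]
  ]
}}

```text
clock: 14.5
position: [487.7, 186.9, 62.0]
ee_rot: [-0.061, 0.708, -0.7, 0.065]
contact_force: [-4.5, 8.6, 0.6]
gripper_width: -0.0
```

```bash
python3 - <<'E'
from h import *
st(); dk()
E
```

```text
14.5 [487.7 186.9  62. ] yaw -2.9629 ydir [ 0.005  0.011 -1.   ] F [-4.51  8.58  0.57] w -0.0
dock x -0.5 y 115.5 z 62.0 | F x -2.9 y 9.2 z 0.6
```

>>> {"method": "play_rows", "body": {
  "series": [
    [0.0002,0.0004,0.0025,0.002,0,-0.001,0],
    [0.0002,0.0004,0.0025,0.002,0,-0.001,0]
  ]
}}

```text
clock: 14.7
position: [488.0, 185.5, 62.4]
ee_rot: [-0.061, 0.709, -0.7, 0.066]
contact_force: [-5.3, 8.8, 1.1]
gripper_width: -0.0
```

>>> {"method": "play_rows", "body": {
  "series": [
    [0.0002,0.0004,0.0025,0.002,0,-0.001,0],
    [0.0002,0.0004,0.0025,0.002,0,-0.001,0]
  ]
}}

```text
clock: 14.9
position: [488.3, 184.3, 62.9]
ee_rot: [-0.061, 0.709, -0.699, 0.066]
contact_force: [-4.9, 9.1, 0.6]
gripper_width: 0.1
```

>>> {"method": "play_rows", "body": {
  "series": [
    [0.0002,0.0004,0.0025,0.002,0,-0.001,0],
    [0.0002,0.0004,0.0025,0.002,0,-0.001,0]
  ]
}}

```text
clock: 15.1
position: [488.5, 183.1, 63.2]
ee_rot: [-0.06, 0.71, -0.698, 0.067]
contact_force: [-5.2, 8.2, 0.2]
gripper_width: -0.2
```

```bash
python3 - <<'E'
from h import *
st(); dk()
E
```

```text
15.1 [488.5 183.1  63.2] yaw -2.9618 ydir [ 0.007  0.017 -1.   ] F [-5.22  8.24  0.19] w -0.2
dock x -0.4 y 111.6 z 63.2 | F x -3.7 y 9.0 z 0.2
```

>>> {"method": "play_rows", "body": {
  "series": [
    [0.0003,0.0004,0.0025,0.004,0,-0.002,0],
    [0.0003,0.0004,0.0025,0.004,0,-0.002,0]
  ]
}}

```text
clock: 15.3
position: [488.7, 181.8, 63.5]
ee_rot: [-0.061, 0.709, -0.699, 0.067]
contact_force: [-5.7, 8.5, 0.5]
gripper_width: -0.0
```

>>> {"method": "play_rows", "body": {
  "series": [
    [0.0003,0.0004,0.0025,0.004,0,-0.002,0],
    [0.0003,0.0004,0.0025,0.004,0,-0.002,0]
  ]
}}

```text
clock: 15.5
position: [488.9, 180.6, 63.7]
ee_rot: [-0.061, 0.708, -0.7, 0.066]
contact_force: [-5.4, 8.1, 0.8]
gripper_width: -0.1
```

```bash
python3 - <<'E'
from h import *
st(); dk()
E
```

```text
15.5 [488.9 180.6  63.7] yaw -2.9613 ydir [ 0.006  0.012 -1.   ] F [-5.37  8.15  0.77] w -0.1
dock x -0.5 y 109.1 z 63.7 | F x -3.8 y 9.0 z 0.8
```

>>> {"method": "play_rows", "body": {
  "series": [
    [0.0004,0.0003,0.0025,0.003,0,-0.002,0],
    [0.0004,0.0003,0.0025,0.003,0,-0.002,0]
  ]
}}

```text
clock: 15.7
position: [489.0, 179.7, 64.0]
ee_rot: [-0.061, 0.708, -0.7, 0.066]
contact_force: [-4.7, 8.9, -0.3]
gripper_width: 0.2
```

>>> {"method": "play_rows", "body": {
  "series": [
    [0.0004,0.0003,0.0025,0.003,0,-0.002,0],
    [0.0004,0.0003,0.0025,0.003,0,-0.002,0]
  ]
}}

```text
clock: 15.9
position: [489.1, 179.2, 64.2]
ee_rot: [-0.061, 0.709, -0.7, 0.066]
contact_force: [-4.9, 10.1, -0.6]
gripper_width: 0.1
```

>>> {"method": "play_rows", "body": {
  "series": [
    [0.0004,0.0003,0.0025,0.003,0,-0.002,0],
    [0.0004,0.0003,0.0025,0.003,0,-0.002,0]
  ]
}}

```text
clock: 16.1
position: [489.1, 179.2, 64.2]
ee_rot: [-0.061, 0.709, -0.699, 0.066]
contact_force: [-5.0, 11.6, -1.2]
gripper_width: -0.4
```

```bash
python3 - <<'E'
from h import *
st(); dk()
E
```

```text
16.1 [489.1 179.2  64.2] yaw -2.9608 ydir [ 0.005  0.015 -1.   ] F [-4.96 11.6  -1.22] w -0.4
dock x -0.5 y 107.7 z 64.2 | F x -2.8 y 12.3 z -1.2
```

>>> {"method": "play_rows", "body": {
  "series": [
    [0.0004,0.0003,0.0026,0.003,0,-0.002,0]
  ]
}}

```text
clock: 16.2
position: [489.1, 179.2, 64.3]
ee_rot: [-0.061, 0.71, -0.699, 0.066]
contact_force: [-4.9, 11.5, -0.9]
gripper_width: -0.0
```

>>> {"method": "play_rows", "body": {
  "series": [
    [0.0004,0.0003,0.0027,0.003,0,-0.002,0]
  ]
}}

```text
clock: 16.3
position: [489.1, 179.1, 64.3]
ee_rot: [-0.061, 0.71, -0.698, 0.066]
contact_force: [-5.3, 11.3, -1.0]
gripper_width: -0.0
```

```bash
python3 - <<'E'
from h import *
st()
for _ in range(3): dk()
E
```

```text
16.3 [489.1 179.1  64.3] yaw -2.9607 ydir [ 0.005  0.017 -1.   ] F [-5.32 11.35 -1.04] w -0.0
dock x -0.5 y 107.6 z 64.3 | F x -3.2 y 12.1 z -1.0
dock x -0.5 y 107.6 z 64.3 | F x -3.2 y 12.1 z -1.0
dock x -0.5 y 107.6 z 64.3 | F x -3.2 y 12.1 z -1.0
```

>>> {"method": "play_rows", "body": {
  "series": [
    [0.0004,0.0003,0.0031,0.004,0,-0.002,0]
  ]
}}

```text
clock: 16.4
position: [489.2, 178.9, 64.3]
ee_rot: [-0.061, 0.71, -0.698, 0.066]
contact_force: [-7.2, 13.3, 0.3]
gripper_width: 0.1
```

>>> {"method": "play_rows", "body": {
  "series": [
    [0.0004,0.0003,0.0031,0.004,0,-0.002,0]
  ]
}}

```text
clock: 16.5
position: [489.3, 178.9, 64.3]
ee_rot: [-0.061, 0.711, -0.698, 0.066]
contact_force: [-6.4, 12.4, -0.3]
gripper_width: 0.1
```

```bash
python3 - <<'E'
from h import *
st(); dk()
E
```

```text
16.5 [489.3 178.9  64.3] yaw -2.9608 ydir [ 0.005  0.019 -1.   ] F [-6.43 12.38 -0.31] w 0.1
dock x -0.4 y 107.3 z 64.3 | F x -4.1 y 13.3 z -0.3
```

>>> {"method": "play_rows", "body": {
  "series": [
    [0.0003,0.0003,0.0033,0.004,0,-0.002,0]
  ]
}}

```text
clock: 16.6
position: [489.3, 178.7, 64.4]
ee_rot: [-0.061, 0.711, -0.698, 0.066]
contact_force: [-6.9, 13.0, -0.0]
gripper_width: -0.2
```

>>> {"method": "play_rows", "body": {
  "series": [
    [0,0,-0.002,0.003,0,0,0],
    [0,0,-0.006,0.005,0,0,0],
    [0,0,-0.015,0.005,0,-0.003,0],
    [0,-0.01,-0.01,0.005,0,-0.002,0],
    [0,-0.02,0,0,0,0,0],
    [0,-0.03,0,0,0,0,0],
    [0,-0.02,0,0,0,0,0],
    [0,-0.005,0,0,0,0,0]
  ]
}}

```text
clock: 17.4
position: [483.5, 210.2, 153.8]
ee_rot: [0.063, -0.701, 0.707, -0.066]
contact_force: [0.1, 0.4, -0.0]
gripper_width: -0.0
```

```bash
python3 - <<'E'
from h import *
st(); dk()
plan([*(C-155*YD)[:2],140],-np.pi+.178,10,0)
E
```

```text
17.4 [483.5 210.2 153.8] yaw -2.9588 ydir [ 0.005 -0.009 -1.   ] F [ 0.1   0.44 -0.04] w -0.0
dock x -0.6 y 139.3 z 153.8 | F x 0.2 y 0.4 z -0.0
from [483.5 210.2 153.8] dw [-0.0095  0.0047 -0.003 ] max deg/row 0.06 mm/row 29.5
[[0.0001,0.0017,0.0294,-0.001,0.0005,-0.0003,0],[0.0001,0.0016,0.0294,-0.001,0.0005,-0.0003,0],[0.0001,0.0016,0.0294,-0.001,0.0005,-0.0003,0],[0.0,0.0016,0.0294,-0.001,0.0005,-0.0003,0],[0.0,0.0015,0.0294,-0.001,0.0005,-0.0003,0],[0.0,0.0015,0.0294,-0.001,0.0005,-0.0003,0],[-0.0,0.0015,0.0294,-0.001,0.0005,-0.0003,0],[-0.0,0.0015,0.0294,-0.001,0.0005,-0.0003,0],[-0.0,0.0014,0.0294,-0.001,0.0005,-0.0003,0],[-0.0,0.0014,0.0294,-0.001,0.0005,-0.0003,0]]
```

Left lever at its stop (about 14 N along the slot). Crossing over the top to the right one.

>>> {"method": "play_rows", "body": {
  "series": [
    [0,0,0.015,-0.001,0.0005,0,0],
    [0,0,0.03,-0.001,0.0005,0,0],
    [0,0,0.033,-0.001,0.0005,0,0],
    [0,0,0.033,-0.001,0.0005,0,0],
    [0,0,0.033,-0.001,0.0005,0,0],
    [0,0,0.033,-0.001,0.0005,0,0],
    [0,0,0.033,-0.001,0.0005,0,0],
    [0,0,0.033,-0.001,0.0005,0,0],
    [0,0,0.033,-0.001,0.0005,0,0],
    [0,0,0.02,0,0,0,0]
  ]
}}

```text
clock: 18.4
position: [530.8, -99.6, 146.1]
ee_rot: [0.068, -0.702, 0.706, -0.058]
contact_force: [0.4, 0.1, 0.4]
gripper_width: -0.2
```

>>> {"method": "play_rows", "body": {
  "series": [
    [0,0,0.005,0,0,0,0],
    [0,0,0,0,0,0,0]
  ]
}}

```text
clock: 18.6
position: [529.4, -108.6, 143.4]
ee_rot: [0.068, -0.702, 0.706, -0.054]
contact_force: [-0.5, -0.0, 0.1]
gripper_width: 0.3
```

```bash
python3 - <<'E'
from h import *
st(); dk()
plan([*(C-158*YD)[:2],44],-np.pi+.178,8,0)
E
```

```text
18.6 [ 529.4 -108.6  143.4] yaw -2.9692 ydir [-0.02  -0.007 -1.   ] F [-0.52 -0.02  0.11] w 0.3
dock x -11.8 y -182.7 z 143.4 | F x -0.5 y 0.1 z 0.1
from [ 529.4 -108.6  143.4] dw [-0.0039 -0.0055  0.0208] max deg/row 0.16 mm/row 12.9
[[-0.0017,0.0124,-0.0031,-0.0005,-0.0007,0.0026,0],[-0.0017,0.0124,-0.0031,-0.0005,-0.0007,0.0026,0],[-0.0017,0.0124,-0.0031,-0.0005,-0.0007,0.0026,0],[-0.0016,0.0124,-0.0031,-0.0005,-0.0007,0.0026,0],[-0.0016,0.0124,-0.0031,-0.0005,-0.0007,0.0026,0],[-0.0016,0.0124,-0.0031,-0.0005,-0.0007,0.0026,0],[-0.0015,0.0124,-0.0031,-0.0005,-0.0007,0.0026,0],[-0.0015,0.0124,-0.0031,-0.0005,-0.0007,0.0026,0]]
```

>>> {"method": "play_rows", "body": {
  "series": [
    [-0.002,0.008,-0.002,-0.0005,-0.001,0.003,0],
    [-0.002,0.015,-0.0025,-0.0005,-0.001,0.003,0],
    [-0.002,0.016,-0.0025,-0.0005,-0.001,0.003,0],
    [-0.002,0.016,-0.0025,-0.0005,-0.001,0.003,0],
    [-0.0015,0.016,-0.0025,-0.0005,-0.001,0.003,0],
    [-0.0015,0.014,-0.0025,-0.0005,0,0.003,0],
    [-0.001,0.008,-0.002,0,0,0.002,0],
    [0,0.003,0,0,0,0,0],
    [0,0,0,0,0,0,0]
  ]
}}

```text
clock: 19.5
position: [534.1, -82.3, 39.1]
ee_rot: [-0.068, 0.704, -0.704, 0.065]
contact_force: [-0.3, 0.0, -0.4]
gripper_width: 0.3
```

```bash
python3 - <<'E'
from h import *
st(); dk()
E
```

```text
19.5 [534.1 -82.3  39.1] yaw -2.9533 ydir [-0.004 -0.    -1.   ] F [-0.33  0.05 -0.37] w 0.3
dock x -2.5 y -157.7 z 39.1 | F x -0.3 y 0.1 z -0.4
```

>>> {"method": "play_rows", "body": {
  "series": [
    [-0.0005,-0.001,-0.005,0,0.003,0,0],
    [-0.0005,-0.001,-0.005,0,0.003,0,0],
    [0,-0.001,-0.003,0,0.003,0,0],
    [0,-0.001,-0.003,0,0,0,0],
    [0,-0.001,-0.003,-0.002,0,0,0]
  ]
}}

```text
clock: 20.0
position: [532.6, -66.4, 48.3]
ee_rot: [0.064, -0.703, 0.706, -0.063]
contact_force: [0.9, -4.5, -1.0]
gripper_width: 0.4
```

```bash
python3 - <<'E'
from h import *
st(); dk()
E
```

```text
20.0 [532.6 -66.4  48.3] yaw -2.9614 ydir [-0.002 -0.005 -1.   ] F [ 0.89 -4.51 -1.05] w 0.4
dock x -1.2 y -141.7 z 48.3 | F x 0.1 y -4.6 z -1.0
```

>>> {"method": "play_rows", "body": {
  "series": [
    [0,-0.0003,-0.003,-0.003,0,0,0],
    [0,-0.0003,-0.003,-0.003,0,0,0],
    [0,-0.0003,-0.003,-0.003,0,0,0],
    [0,-0.0003,-0.003,-0.003,0,0,0],
    [0,-0.0003,-0.003,-0.003,0,0,0],
    [0,-0.0003,-0.003,-0.003,0,0,0]
  ]
}}

```text
clock: 20.6
position: [530.7, -54.7, 56.4]
ee_rot: [-0.063, 0.706, -0.703, 0.064]
contact_force: [0.3, -5.0, -0.5]
gripper_width: -0.0
```

```bash
python3 - <<'E'
from h import *
st(); dk()
E
```

```text
20.6 [530.7 -54.7  56.4] yaw -2.961 ydir [ 0.001  0.004 -1.   ] F [ 0.29 -4.97 -0.49] w -0.0
dock x -1.0 y -129.9 z 56.4 | F x -0.6 y -4.9 z -0.5
```

>>> {"method": "play_rows", "body": {
  "series": [
    [0,0,-0.0025,-0.002,0,0,0],
    [0,0,-0.0025,-0.002,0,0,0],
    [0,0,-0.0025,-0.002,0,0,0]
  ]
}}

```text
clock: 20.9
position: [529.9, -49.7, 59.2]
ee_rot: [-0.063, 0.706, -0.702, 0.065]
contact_force: [1.0, -4.0, 0.3]
gripper_width: 0.1
```

>>> {"method": "play_rows", "body": {
  "series": [
    [0,0,-0.0025,-0.002,0,0,0],
    [0,0,-0.0025,-0.002,0,0,0],
    [0,0,-0.0025,-0.002,0,0,0]
  ]
}}

```text
clock: 21.2
position: [529.0, -44.5, 61.6]
ee_rot: [-0.062, 0.707, -0.701, 0.065]
contact_force: [0.8, -5.3, 0.1]
gripper_width: 0.1
```

```bash
python3 - <<'E'
from h import *
st(); dk()
E
```

```text
21.2 [529.  -44.5  61.6] yaw -2.961 ydir [ 0.004  0.009 -1.   ] F [ 0.79 -5.26  0.12] w 0.1
dock x -0.8 y -119.5 z 61.6 | F x -0.2 y -5.3 z 0.1
```

>>> {"method": "play_rows", "body": {
  "series": [
    [0,0.0003,-0.0025,0,0,-0.001,0],
    [0,0.0003,-0.0025,0,0,-0.001,0],
    [0,0.0003,-0.0025,0,0,-0.001,0]
  ]
}}

```text
clock: 21.5
position: [528.2, -40.3, 63.3]
ee_rot: [-0.063, 0.705, -0.703, 0.065]
contact_force: [1.0, -7.4, 0.4]
gripper_width: -0.1
```

>>> {"method": "play_rows", "body": {
  "series": [
    [0,0.0004,-0.0025,0,0,-0.001,0],
    [0,0.0004,-0.0025,0,0,-0.001,0]
  ]
}}

```text
clock: 21.7
position: [527.7, -38.0, 64.3]
ee_rot: [0.063, -0.704, 0.705, -0.065]
contact_force: [1.2, -7.3, 0.1]
gripper_width: -0.1
```

>>> {"method": "play_rows", "body": {
  "series": [
    [0,0.0004,-0.0025,0,0,-0.001,0],
    [0,0.0004,-0.0025,0,0,-0.001,0]
  ]
}}

```text
clock: 21.9
position: [527.2, -35.7, 65.1]
ee_rot: [0.064, -0.702, 0.706, -0.064]
contact_force: [1.2, -8.4, -0.1]
gripper_width: -0.2
```

```bash
python3 - <<'E'
from h import *
st(); dk()
E
```

```text
21.9 [527.2 -35.7  65.1] yaw -2.96 ydir [ 0.001 -0.005 -1.   ] F [ 1.18 -8.39 -0.1 ] w -0.2
dock x -1.1 y -110.6 z 65.1 | F x -0.3 y -8.5 z -0.1
```

>>> {"method": "play_rows", "body": {
  "series": [
    [0,0.0007,-0.0025,-0.002,0,0,0],
    [0,0.0007,-0.0025,-0.002,0,0,0]
  ]
}}

```text
clock: 22.1
position: [526.9, -33.4, 65.6]
ee_rot: [0.064, -0.702, 0.706, -0.065]
contact_force: [1.0, -7.2, 2.0]
gripper_width: -0.1
```

>>> {"method": "play_rows", "body": {
  "series": [
    [0,0.0007,-0.0025,-0.002,0,0,0],
    [0,0.0007,-0.0025,-0.002,0,0,0]
  ]
}}

```text
clock: 22.3
position: [526.5, -31.0, 66.2]
ee_rot: [0.064, -0.702, 0.706, -0.065]
contact_force: [1.0, -7.2, -0.2]
gripper_width: 0.0
```

>>> {"method": "play_rows", "body": {
  "series": [
    [0,0.0007,-0.0025,-0.002,0,0,0],
    [0,0.0007,-0.0025,-0.002,0,0,0]
  ]
}}

```text
clock: 22.5
position: [526.1, -28.7, 66.6]
ee_rot: [0.063, -0.702, 0.706, -0.066]
contact_force: [0.8, -8.9, 0.2]
gripper_width: -0.1
```

```bash
python3 - <<'E'
from h import *
st(); dk()
E
```

```text
22.5 [526.1 -28.7  66.6] yaw -2.9588 ydir [ 0.004 -0.005 -1.   ] F [ 0.84 -8.88  0.23] w -0.1
dock x -0.9 y -103.5 z 66.6 | F x -0.7 y -8.9 z 0.2
```

>>> {"method": "play_rows", "body": {
  "series": [
    [0,0.0008,-0.0025,-0.002,0.001,-0.001,0],
    [0,0.0008,-0.0025,-0.002,0.001,-0.001,0]
  ]
}}

```text
clock: 22.7
position: [525.6, -26.7, 67.0]
ee_rot: [0.063, -0.702, 0.706, -0.065]
contact_force: [1.1, -9.4, 0.7]
gripper_width: -0.2
```

>>> {"method": "play_rows", "body": {
  "series": [
    [0,0.0008,-0.0025,-0.002,0,-0.001,0],
    [0,0.0008,-0.0025,-0.002,0,-0.001,0]
  ]
}}

```text
clock: 22.9
position: [525.2, -24.7, 67.3]
ee_rot: [0.064, -0.702, 0.707, -0.064]
contact_force: [1.3, -8.4, 0.6]
gripper_width: 0.2
```

>>> {"method": "play_rows", "body": {
  "series": [
    [0,0.0008,-0.0025,-0.002,0,0,0],
    [0,0.0008,-0.0025,-0.002,0,0,0]
  ]
}}

```text
clock: 23.1
position: [524.9, -23.0, 67.5]
ee_rot: [0.064, -0.701, 0.707, -0.065]
contact_force: [1.6, -9.7, 0.1]
gripper_width: -0.1
```

```bash
python3 - <<'E'
from h import *
st(); dk()
E
```

```text
23.1 [524.9 -23.   67.5] yaw -2.9598 ydir [ 0.002 -0.008 -1.   ] F [ 1.58 -9.73  0.13] w -0.1
dock x -1.1 y -97.6 z 67.5 | F x -0.2 y -9.9 z 0.1
```

>>> {"method": "play_rows", "body": {
  "series": [
    [0,0.0012,-0.0025,-0.003,0,0,0],
    [0,0.0012,-0.0025,-0.003,0,0,0]
  ]
}}

```text
clock: 23.3
position: [524.8, -22.3, 67.6]
ee_rot: [0.064, -0.701, 0.707, -0.065]
contact_force: [1.9, -12.2, 2.6]
gripper_width: 0.1
```

>>> {"method": "play_rows", "body": {
  "series": [
    [0,0.0012,-0.0025,-0.003,0,0,0],
    [0,0.0012,-0.0025,-0.003,0,0,0]
  ]
}}

```text
clock: 23.5
position: [524.8, -22.2, 67.6]
ee_rot: [0.064, -0.701, 0.707, -0.066]
contact_force: [2.9, -12.7, 0.3]
gripper_width: -0.1
```

```bash
python3 - <<'E'
from h import *
st(); dk()
E
```

```text
23.5 [524.8 -22.2  67.6] yaw -2.9577 ydir [ 0.003 -0.009 -1.   ] F [  2.94 -12.69   0.33] w -0.1
dock x -1.0 y -96.9 z 67.6 | F x 0.7 y -13.0 z 0.3
```

>>> {"method": "play_rows", "body": {
  "series": [
    [0,0.001,-0.0028,-0.003,0,0,0]
  ]
}}

```text
clock: 23.6
position: [524.7, -22.1, 67.7]
ee_rot: [0.064, -0.7, 0.708, -0.066]
contact_force: [3.4, -13.9, -1.0]
gripper_width: -0.6
```

>>> {"method": "play_rows", "body": {
  "series": [
    [0,0.001,-0.0029,-0.003,0,0,0]
  ]
}}

```text
clock: 23.7
position: [524.8, -21.9, 67.7]
ee_rot: [0.064, -0.7, 0.708, -0.066]
contact_force: [2.5, -14.4, 0.6]
gripper_width: -0.2
```

```bash
python3 - <<'E'
from h import *
st(); dk()
E
```

```text
23.7 [524.8 -21.9  67.7] yaw -2.957 ydir [ 0.004 -0.011 -1.   ] F [  2.46 -14.43   0.6 ] w -0.2
dock x -1.0 y -96.5 z 67.7 | F x -0.1 y -14.6 z 0.6
```

>>> {"method": "play_rows", "body": {
  "series": [
    [0,0,0.002,-0.003,0,0,0],
    [0,0,0.006,-0.004,0,-0.002,0],
    [0,0,0.015,-0.003,0.003,0,0],
    [0,-0.01,0.01,0,0.003,0,0],
    [0,-0.02,0,0,0,0,0],
    [0,-0.03,0,0,0,0,0],
    [0,-0.025,0,0,0,0,0],
    [0,-0.005,0,0,0,0,0]
  ]
}}

```text
clock: 24.5
position: [532.1, -55.4, 165.0]
ee_rot: [-0.061, 0.705, -0.704, 0.064]
contact_force: [0.4, -0.5, 0.2]
gripper_width: -0.4
```

```bash
python3 - <<'E'
from h import *
st(); dk(); snap('scene','s5'); snap('top','t5')
s=cv2.imread('pics/s5.png')[180:275,270:365]; t=cv2.imread('pics/t5.png')[245:310,255:375]
cv2.imwrite('pics/v5.png',np.hstack([cv2.resize(s,(400,400),interpolation=cv2.INTER_CUBIC),cv2.resize(t,(400,400),interpolation=cv2.INTER_CUBIC)]))
E
```

```text
24.5 [532.1 -55.4 165. ] yaw -2.965 ydir [ 0.004  0.002 -1.   ] F [ 0.44 -0.55  0.23] w -0.4
dock x 0.2 y -130.8 z 165.0 | F x 0.3 y -0.6 z 0.2
```

View pics/v5.png

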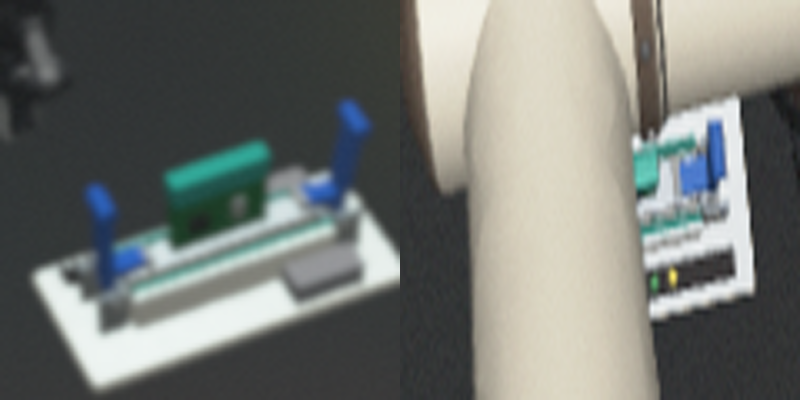

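Both levers are nearly upright and the noses sit on the shoulders, in both views. I'll feel the left lever once more, since seating the right end may have relieved it.

>>> {"method": "play_rows", "body": {
  "series": [
    [0,0,-0.015,0,0,0,0],
    [0,0,-0.03,0,0,0,0],
    [0,0,-0.033,0,0,0,0],
    [0,0,-0.033,0,0,0,0],
    [0,0,-0.033,0,0,0,0],
    [0,0,-0.033,0,0,0,0],
    [0,0,-0.033,0,0,0,0],
    [0,0,-0.033,0,0,0,0],
    [0,0,-0.025,0,0,0,0],
    [0,0,-0.01,0,0,0,0]
  ]
}}

```text
clock: 25.6
position: [469.6, 230.5, 149.3]
ee_rot: [0.07, -0.703, 0.706, -0.052]
contact_force: [-0.0, -0.7, -0.6]
gripper_width: -0.0
```

>>> {"method": "play_rows", "body": {
  "series": [
    [0,0,0,0,0,0,0],
    [0,0,0,0,0,0,0]
  ]
}}

```text
clock: 25.8
position: [467.7, 231.2, 147.2]
ee_rot: [0.072, -0.702, 0.707, -0.052]
contact_force: [-0.3, -1.3, -0.3]
gripper_width: 0.2
```

```bash
python3 - <<'E'
from h import *
st(); dk()
plan([*(C+140*YD)[:2],62],-np.pi+.178,8,0)
E
```

```text
25.8 [467.7 231.2 147.2] yaw -2.9659 ydir [-0.028 -0.009 -1.   ] F [-0.26 -1.34 -0.32] w 0.2
dock x -12.4 y 162.6 z 147.2 | F x -0.5 y -1.3 z -0.3
from [467.7 231.2 147.2] dw [-0.0041 -0.0022  0.0295] max deg/row 0.21 mm/row 11.1
[[-0.0019,0.0106,0.0028,-0.0005,-0.0003,0.0037,0],[-0.0018,0.0106,0.0028,-0.0005,-0.0003,0.0037,0],[-0.0018,0.0106,0.0028,-0.0005,-0.0003,0.0037,0],[-0.0018,0.0106,0.0028,-0.0005,-0.0003,0.0037,0],[-0.0017,0.0106,0.0028,-0.0005,-0.0003,0.0037,0],[-0.0017,0.0106,0.0028,-0.0005,-0.0003,0.0037,0],[-0.0016,0.0106,0.0028,-0.0005,-0.0003,0.0037,0],[-0.0016,0.0106,0.0028,-0.0005,-0.0003,0.0037,0]]
```

>>> {"method": "play_rows", "body": {
  "series": [
    [-0.002,0.008,0.002,-0.0005,0,0.004,0],
    [-0.002,0.012,0.002,-0.0005,0,0.004,0],
    [-0.002,0.012,0.002,-0.0005,0,0.004,0],
    [-0.002,0.012,0.002,-0.0005,0,0.004,0],
    [-0.0015,0.012,0.002,-0.0005,0,0.004,0],
    [-0.0015,0.012,0.002,-0.0005,0,0.004,0],
    [-0.0015,0.009,0.002,0,0,0.003,0],
    [-0.001,0.005,0.001,0,0,0.002,0],
    [0,0,0,0,0,0,0]
  ]
}}

```text
clock: 26.7
position: [482.9, 206.9, 57.9]
ee_rot: [0.058, -0.704, 0.706, -0.056]
contact_force: [0.2, -0.6, 0.2]
gripper_width: -0.1
```

```bash
python3 - <<'E'
from h import *
st(); dk()
plan([*(C+114*YD)[:2],61],-np.pi+.178,8,0)
E
```

```text
26.7 [482.9 206.9  57.9] yaw -2.9799 ydir [-0.002 -0.003 -1.   ] F [ 0.24 -0.56  0.2 ] w -0.1
dock x -1.7 y 136.0 z 57.9 | F x 0.1 y -0.6 z 0.2
from [482.9 206.9  57.9] dw [-0.003  -0.0163  0.003 ] max deg/row 0.12 mm/row 2.8
[[-0.0003,-0.0004,0.0027,-0.0004,-0.002,0.0004,0],[-0.0003,-0.0004,0.0027,-0.0004,-0.002,0.0004,0],[-0.0002,-0.0004,0.0027,-0.0004,-0.002,0.0004,0],[-0.0002,-0.0004,0.0027,-0.0004,-0.002,0.0004,0],[-0.0002,-0.0004,0.0027,-0.0004,-0.002,0.0004,0],[-0.0002,-0.0004,0.0028,-0.0004,-0.002,0.0004,0],[-0.0002,-0.0004,0.0028,-0.0004,-0.002,0.0004,0],[-0.0002,-0.0004,0.0028,-0.0004,-0.002,0.0004,0]]
```

>>> {"method": "play_rows", "body": {
  "series": [
    [0,0,0.003,0,-0.003,0,0],
    [0,0,0.004,0,-0.003,0,0],
    [0,0,0.004,0,-0.003,0,0],
    [0,0,0.004,0,-0.003,0,0],
    [0,0,0.003,0,-0.002,0,0],
    [0,0,0.002,0,-0.002,0,0],
    [0,0,0.0015,0,0,0,0],
    [0,0,0.001,0,0,0,0]
  ]
}}

```text
clock: 27.5
position: [488.5, 183.5, 60.2]
ee_rot: [0.063, -0.704, 0.705, -0.064]
contact_force: [-0.0, -0.4, 0.6]
gripper_width: 0.2
```

```bash
python3 - <<'E'
from h import *
st(); dk()
E
```

```text
27.5 [488.5 183.5  60.2] yaw -2.9623 ydir [ 0.001 -0.001 -1.   ] F [-0.04 -0.38  0.57] w 0.2
dock x -0.4 y 112.0 z 60.2 | F x -0.1 y -0.4 z 0.6
```

>>> {"method": "play_rows", "body": {
  "series": [
    [0,0,0.001,0,0,0,0],
    [0,0,0.001,0,0,0,0],
    [0,0,0.001,0,0,0,0],
    [0,0,0.001,0,0,0,0]
  ]
}}

```text
clock: 27.9
position: [489.3, 179.4, 60.1]
ee_rot: [0.063, -0.704, 0.705, -0.064]
contact_force: [-0.3, 0.1, -0.2]
gripper_width: -0.1
```

>>> {"method": "play_rows", "body": {
  "series": [
    [0,0,0.0015,0.002,0,0,0],
    [0,0,0.002,0.002,0,0,0]
  ]
}}

```text
clock: 28.1
position: [489.8, 178.8, 60.2]
ee_rot: [-0.062, 0.704, -0.704, 0.064]
contact_force: [-4.7, 8.4, 2.0]
gripper_width: 0.1
```

>>> {"method": "play_rows", "body": {
  "series": [
    [0,0,0.0023,0.002,0,0,0]
  ]
}}

```text
clock: 28.2
position: [489.9, 178.7, 60.3]
ee_rot: [-0.062, 0.705, -0.704, 0.064]
contact_force: [-5.5, 9.3, 1.1]
gripper_width: -0.0
```

```bash
python3 - <<'E'
from h import *
st(); dk()
E
```

```text
28.2 [489.9 178.7  60.3] yaw -2.9632 ydir [ 0.004  0.002 -1.   ] F [-5.49  9.28  1.12] w -0.0
dock x 0.1 y 107.0 z 60.3 | F x -3.8 y 10.1 z 1.1
```

Still solid at y≈107. I'll raise the press in small steps to about 14 N.

>>> {"method": "play_rows", "body": {
  "series": [
    [0.0003,0,0.0028,0.002,0,0,0]
  ]
}}

```text
clock: 28.3
position: [490.0, 178.4, 60.4]
ee_rot: [-0.061, 0.705, -0.703, 0.065]
contact_force: [-5.7, 10.4, 0.0]
gripper_width: 0.3
```

>>> {"method": "play_rows", "body": {
  "series": [
    [0.0003,0,0.003,0.002,0,0,0]
  ]
}}

```text
clock: 28.4
position: [490.1, 178.2, 60.5]
ee_rot: [-0.06, 0.706, -0.702, 0.066]
contact_force: [-5.9, 10.3, 0.7]
gripper_width: 0.1
```

```bash
python3 - <<'E'
from h import *
st(); dk()
E
```

```text
28.4 [490.1 178.2  60.5] yaw -2.9635 ydir [ 0.007  0.006 -1.   ] F [-5.89 10.3   0.66] w 0.1
dock x 0.3 y 106.6 z 60.5 | F x -4.0 y 11.2 z 0.7
```

>>> {"method": "play_rows", "body": {
  "series": [
    [0.0006,0,0.0034,0.004,0,-0.002,0]
  ]
}}

```text
clock: 28.5
position: [490.2, 178.0, 60.6]
ee_rot: [-0.06, 0.707, -0.702, 0.066]
contact_force: [-5.0, 12.3, -0.8]
gripper_width: -0.1
```

>>> {"method": "play_rows", "body": {
  "series": [
    [0.0006,0,0.0035,0.004,0,-0.002,0]
  ]
}}

```text
clock: 28.6
position: [490.2, 177.9, 60.7]
ee_rot: [-0.06, 0.707, -0.702, 0.066]
contact_force: [-6.6, 13.1, -1.1]
gripper_width: -0.3
```

```bash
python3 - <<'E'
from h import *
st(); dk()
E
```

```text
28.6 [490.2 177.9  60.7] yaw -2.9637 ydir [ 0.008  0.009 -1.   ] F [-6.6  13.13 -1.09] w -0.3
dock x 0.4 y 106.3 z 60.7 | F x -4.2 y 14.1 z -1.1
```

The left lever holds solid at 14.1 N. Backing off.

>>> {"method": "play_rows", "body": {
  "series": [
    [0,0,-0.002,0.002,0,0,0],
    [0,0,-0.006,0.003,0,-0.002,0],
    [0,0,-0.015,0.003,0,-0.003,0],
    [0,-0.01,-0.01,0,0,0,0],
    [0,-0.02,0,0,0,0,0],
    [0,-0.03,0,0,0,0,0],
    [0,-0.025,0,0,0,0,0],
    [0,-0.005,0,0,0,0,0],
    [0,0,0,0,0,0,0],
    [0,0,0,0,0,0,0]
  ]
}}

```text
clock: 29.6
position: [482.8, 216.4, 155.9]
ee_rot: [0.063, -0.703, 0.705, -0.066]
contact_force: [-0.1, 0.4, -0.9]
gripper_width: -0.2
```

```bash
python3 - <<'E'
from h import *
st(); dk(); snap('scene','s6')
s=cv2.imread('pics/s6.png')
cv2.imwrite('pics/v6.png',np.hstack([cv2.resize(s[180:275,270:365],(400,400),interpolation=cv2.INTER_CUBIC),cv2.resize(s,(400,400))]))
E
```

```text
29.6 [482.8 216.4 155.9] yaw -2.9598 ydir [ 0.004 -0.003 -1.   ] F [-0.12  0.4  -0.95] w -0.2
dock x -0.1 y 145.5 z 155.9 | F x -0.0 y 0.4 z -0.9
```

View pics/v6.png

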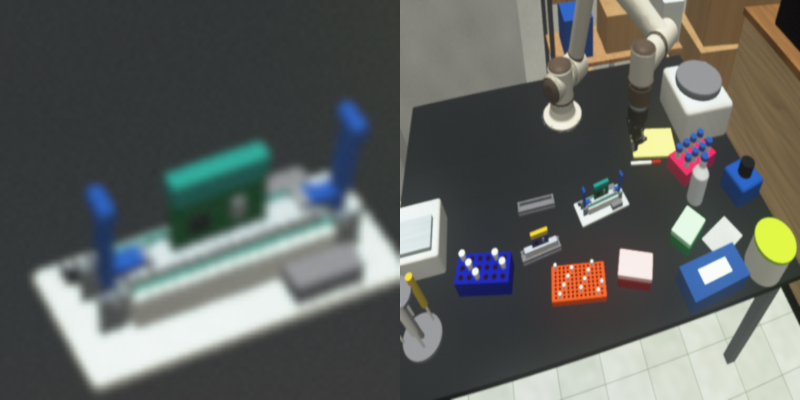

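The board is seated with both levers swung in (left bar at crop (352,110), right at (98,195)). The other things on the bench look unmoved, and the robot is clear.

```bash
python3 -c "
from bench import job_done; print(job_done())"
```

```text
the job is handed in; nothing more can be done
None
```

The green board is out of its cradle and upright in the reader dock's slot, with both ejector levers drawn in to their stops. I handed the job in at about 29.6 s.

- **Seating the board:** my first grasp closed on air. The real fingertips sit about 37 mm higher than the reported TCP. Nothing was touched, and the second grasp, taken lower, held. The board met the sprung contacts with its centre about 23 mm above the slot mouth, inside the 20 to 27 mm range.
- **Left lever:** it stalled solidly, and I pressed it to about 14 N along the slot. After seating the right end I pressed it again to 14.1 N, and it had not moved.
- **Right lever:** it stalled solidly and was pressed to 14.6 N. I did not press it again after the left re-check.
- **Side force:** the left lever presses also showed about 4 N of sideways drag, so the total was about 15 N, still under 18 N. Forces are the readings at the end of each move, so a brief peak between readings would not show.
- **Last checks:** the final image shows the board upright, both levers in, the gripper clear, and the spare board and other things apparently unmoved. I judged the seating from the force stall and this image; I did not measure the seated height.

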